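# Stow the footpeg and throttle grip in the shelf bays behind the keeper bar

## Task

Swing the lever on the left of the steel shelf to stand its keeper bar upright, then slide the footpeg and the throttle grip along the deck into the low bays, one in each bay (either way round), without lifting them off the deck, until each lies wholly behind the line of the bar. Then, with both inside, swing the bar back down level across the mouth, and leave the dish, the spark plug socket and the orange case where they are.

Things in the scene. Friction and masses are not known exactly. Their poses are not given: they have to be found in the camera images.
- shelf: Fixed galvanised shelf unit on the bench. Origin: centre of its underside; +x points into the bays, +y left, z up. Flat deck, top at z 12 mm, x -170 to 118, y +-183. On it two low bays side by side. Their roof covers x 25 to 118, underside z 72, top z 76; side cheeks (y +-174, 4 mm) begin at x -15; back wall inside at x 115. Items start on the open deck at x -117 to -85, one before each bay.
- bay_left (a point): Left bay: point on the deck under the roof's front edge, mid-width (shelf frame x 25, y 86, z 12 mm). The bay is 170 mm wide and 60 mm high; between the bar line (x -30) and the roof edge (x 25) it is open above.
- bay_right (a point): Right bay, of the same size: the same point (shelf frame x 25, y -86, z 12 mm). A 4 mm divider at y 0, from x 3 to the back, splits the two.
- pivot (a point): Point on the lever's shaft axis in the plane of the lever (shelf frame x -107, y 240, z 40 mm). The shaft runs along shelf x in a bearing block (x -90 to -40, y 222 to 258, top z 68 mm).
- keeper (a joint): Angle of keeper bar and lever, turning as one: 0 = bar level on its stop, pi/2 = upright, 1.75 = far stop. Starts at 0 to 0.35. Stiff: stays where left; friction 0.35 N m plus up to 0.15 N m of weight, so up to 8 N sideways at the knob.
- knob (a point): Centre of the smooth 30 mm black ball (friction 0.2) on the lever rod (12 mm), 120 mm from the pivot, in the plane shelf x -107, 77 mm nearer the robot than the bar. At joint 0 it is 85 mm right of the pivot and 85 mm above it (z 125); at pi/2, 85 mm left and 85 mm above. Pushing it left raises the bar, right lowers it.
- bar_tip (a point): Free end of the keeper bar, on its centreline, 300 mm from the shaft axis. The bar is aluminium, 12 mm thick, 20 mm high; level, its centreline is at shelf x -30, z 40 mm; upright it stands at shelf y 230 to 250, 340 mm high.
- footpeg: Loose aluminium footpeg, 0.15 to 0.31 kg, 115 mm long along its own y, 38 mm wide along x (30 mm over the last 35 mm at its -y end, the mounting tongue), 22 mm high plus ribs to 30 mm. Origin: middle of its underside. Starts with its length roughly along shelf y (within 0.35 rad).
- peg_a (a point): Middle of the footpeg's tread end face (+y end), 12 mm above its underside.
- peg_b (a point): Middle of the footpeg's tongue end face (-y end), 12 mm above its underside.
- throttle: Loose black throttle grip, 0.14 to 0.28 kg, 125 mm long along its own y: a square housing 44 x 38 x 44 mm high at the -y end, a rubber tube 34 mm in diameter, and a 44 mm flange at the +y end. It rests on housing and flange and does not roll. Origin: middle of its underside. Starts with its length roughly along shelf y (within 0.35 rad).
- grip_a (a point): Middle of the throttle grip's flange end face (+y end), 22 mm above its underside.
- grip_b (a point): Middle of the throttle grip's housing end face (-y end), 22 mm above its underside.
- dish: Loose white ceramic dish of washers, 110 mm across, 32 mm high, on the bench right of the shelf. Origin: centre of underside. Leave alone.
- socket: Loose steel spark plug socket standing upright, 31 mm in diameter, 70 mm high, on the bench right of the shelf. Origin: centre of underside. Leave alone.
- case: Orange tackle case, lid shut, 176 x 246 mm, 129 mm high with its handle, 1.6 kg, on the bench far right. Origin: centre of underside. Leave alone.
There are look-alikes about, which are no part of the job. Of the things that look like the footpeg, the smaller one is meant. There is more than one size of the throttle; the job needs the larger.

How it is judged:
On the way, in this order (a step that is already met when the one before it is completed fails the run):
1. the keeper bar stands upright (joint above 1.3 rad) (value of joint keeper above 1.3 rad), for 0.2 s.
2. footpeg and throttle grip lie in the bays, one in each, wholly behind the line of the bar, while the bar is still raised (x of peg_a in the frame of shelf between -0.01 and 0.118 m and x of peg_b in the frame of shelf between -0.01 and 0.118 m and x of grip_a in the frame of shelf between -0.01 and 0.118 m and x of grip_b in the frame of shelf between -0.01 and 0.118 m and z of each of footpeg, throttle in the frame of shelf below 0.035 m and ((y of peg_a in the frame of shelf between 0 and 0.175 m and y of peg_b in the frame of shelf between 0 and 0.175 m and y of grip_a in the frame of shelf between -0.175 and 0 m and y of grip_b in the frame of shelf between -0.175 and 0 m) or (y of peg_a in the frame of shelf between -0.175 and 0 m and y of peg_b in the frame of shelf between -0.175 and 0 m and y of grip_a in the frame of shelf between 0 and 0.175 m and y of grip_b in the frame of shelf between 0 and 0.175 m)) and value of joint keeper above 0.5 rad), for 0.2 s.
At the end, for the whole second after the job is handed in: Footpeg and throttle grip lie at rest, one in each bay: both ends of each are at least 20 mm behind the bar's centreline (shelf x above -10 mm) and within the bays' depth and its own side of the divider, underside less than 23 mm above the deck; the keeper bar is down level, within 0.07 rad (x of peg_a in the frame of shelf between -0.01 and 0.118 m and x of peg_b in the frame of shelf between -0.01 and 0.118 m and x of grip_a in the frame of shelf between -0.01 and 0.118 m and x of grip_b in the frame of shelf between -0.01 and 0.118 m and z of each of footpeg, throttle in the frame of shelf below 0.035 m and ((y of peg_a in the frame of shelf between 0 and 0.175 m and y of peg_b in the frame of shelf between 0 and 0.175 m and y of grip_a in the frame of shelf between -0.175 and 0 m and y of grip_b in the frame of shelf between -0.175 and 0 m) or (y of peg_a in the frame of shelf between -0.175 and 0 m and y of peg_b in the frame of shelf between -0.175 and 0 m and y of grip_a in the frame of shelf between 0 and 0.175 m and y of grip_b in the frame of shelf between 0 and 0.175 m)) and value of joint keeper below 0.07 rad and linear speed of each of footpeg, throttle below 0.02 m/s); the robot touches nothing.
It fails at once if the footpeg or the throttle grip is lifted more than 23 mm off the deck (z of any of footpeg, throttle in the frame of shelf above 0.035 m).
It fails at once if the dish, the socket or the case is moved more than 20 mm (distance of any of dish, socket, case from where it was at the start of the episode above 0.02 m).
It also fails if it takes over 66 s, if anything falls off the work surface, if the arm or the gripper's body presses on something with over 40 N, if the wrist force passes 120 N, or if a joint passes its speed limit or range.

## Robot

A 6-joint arm with a two-finger parallel gripper is mounted at the origin on the work surface. World frame = base frame: x ahead of the robot, y to its left, z up, the work surface at z = 0. Lengths are in m, angles in rad, forces in N, time in s.
With the tool pointing down it reaches from about 0.35 to 0.85 m from the base axis. Payload 8.1 kg.
Tool frame: the origin (TCP) lies midway between the tips of the shut fingers; the grasp point (between the pads) lies robot.grip_depth behind it (robot.grip_depth is the distance from the TCP to the grasp point, in m); z points along the fingers, y is the line along which they close (so a half turn about z gives the same grasp; the last joint's range is limited). The gripper opens to 93 mm and grips with 3 to 60 N. Pads are 15 mm wide; open, the fingers measure 128 mm over their backs; the gripper's body (75 mm by 188 mm) begins 65 mm behind the grasp point.
Start: joints at [1.063, 0.13, 1.488, -0, 1.523, -0.085], TCP at [0.246, 0.547, 0.194] pointing down, gripper open.
Joint ranges: [-2.96, 2.96], [-0.89, 2.26], [0.02, 2.5], [-1.34, 4.48], [0, 2.73], [-2.66, 2.66]. Speed limits (rad/s): [2.39, 2.39, 2.79, 3.14, 3.14, 3.14].

## Interface

Orientations are given as a rotation vector (axis times angle).
In Python, from plant import robot gives the robot as it stands.
- The arm moves only by the tool carry_out, never from a script. Its argument "rows" is a list of rows, each a list of 6 numbers: the shift along the tool's x, y, z in m, then the turn, a rotation vector about the tool's x, y, z in degrees. A call has 1 to 12 rows; each row is the pose to reach, as a shift and turn from the pose commanded when the call began, along the tool's axes at that moment; what a row does not reach only later rows make up. A row lasts 1/8 s, in which the tool goes at most 62.5 mm and 10.7 degrees, less where a joint would pass 70% of its speed; a pose out of reach is approached as far as the arm can. A call with a gripper value outside its range is refused whole. "jaw" is the closure in counts, from 0 (fully open) to 255 (shut), set as the call begins (left out, the last holds). The fingers move at their own pace and stop on an object; "force" is the grip in N (left out, the last holds). Time passes only in rows, so rows that repeat a pose let the fingers close. It gives the time, the measured TCP pose, the force, the opening and the grip force at its end, in the units of the state.
- robot.read_state(): the state, without advancing time (a new reading comes with each control period).
- robot.read_camera(name): name is "scene" or "top" or "wrist"; returns the picture (384x512x3 uint8, red, green, blue); there is no depth.
- robot.camera_model(name): a dict with "fx", "fy", "cx", "cy" (pixels), "R" (3x3) and "t" (3): a world point X has camera coordinates R X + t; the wrist camera has in their place "mount" (4x4, takes a point from camera to tool coordinates, whose origin is the TCP and whose axes are the flange's). Camera axes: x right, y down, z forward; pixel columns grow to the right and rows downward; lengths in m; the calibration is good to about 2 mm. A picture is of the moment at which its call begins: read the wrist's pose just before it. camera_model takes no time and is no camera call.
- robot.close_job(): hands the job in; it is judged then, once.
Trained networks look in the newest picture that a camera, given by its name, has taken for a name from the list of things; names that differ only in an ending like _2 or _b are one class to them, and where a whole thing is asked for, a point or a joint stands for the part that bears it (a point fixed in the world has none). Each returns a list of dicts, best first, with "conf" (0 to 1); they miss things now and then, are a little off and sometimes report something else, mostly with a low value. They report only what shows in the picture. A call takes as long as a camera call. They do not tell look-alikes from the thing itself.
- robot.outline_of(camera, target): "pixels" (384x512 bool, what is visible of it) and "pixel" ([column, row] in pixels, amid what is visible of it).
The state is a dict: "t": time; "q": joint angles; "dq": joint speeds; "joint_torque": joint torques, N m; "tool_pos": TCP position; "orientation": TCP orientation; "force": force on the tool from outside, world axes, zero at the start; "wrist_torque": the same for the moment, N m; "opening": finger opening in m; "gripper_force": force on a finger pad.
Only numpy, scipy, OpenCV 4.12 (cv2) and the standard library are available. Lean on these libraries where they do the work, as an engineer would, in place of code of your own. Each camera call takes 0.05 s, during which the arm holds its last target. There are 200 camera calls.

## Working session

There is one attempt and no reset: what is moved stays moved. The work goes in short steps, Python scripts to look and compute and a tool call to move; the robot and the scene stay as the last step left them, time stands still between calls to the robot, and variables do not carry over. Pictures are saved under pics/ and viewed, at most 10 in all, crops included, and the job is handed in when it is done.

Besides the shell and the picture viewer there is one more tool, called after "Request:" as name(argument=value, ...), one argument or row to a line, values as JSON. carry_out: Moves the arm, as the interface text tells. Its arguments: {"type":"object","properties":{"rows":{"type":"array"},"jaw":{"type":"number"},"force":{"type":"number"}},"required":["rows"]}

```bash
ls; mkdir -p pics
python3 - <<'E'
from plant import robot
import cv2,numpy as np
print(robot.read_state(), robot.grip_depth)
ims=[]
for c in ("scene","top"):
    im=robot.read_camera(c); cv2.imwrite(f"pics/{c}0.png",cv2.resize(im[:,:,::-1],(800,600)))
    print(c,robot.camera_model(c))
    for n in ("shelf","knob","bar_tip","footpeg","throttle","dish","socket","case"):
        r=robot.outline_of(c,n)
        print(n,[(round(d['conf'],2),np.round(d['pixel']).tolist(),int(d['pixels'].sum())) for d in r])
E
```

```text
pics
{'t': 0.0, 'q': array([ 1.06257693e+00,  1.31150636e-01,  1.48924272e+00,  1.73124925e-05,
        1.52299377e+00, -8.54060133e-02]), 'dq': array([-1.10905717e-03,  3.97334705e-04,  1.20795826e-03, -8.95506191e-04,
       -6.73138884e-06, -6.29324937e-04]), 'joint_torque': array([ 1.57692673e-03, -5.59833884e+01, -4.91771185e+01,  7.68517004e-02,
        3.54469148e-02, -2.03731556e-04]), 'tool_pos': array([0.24588266, 0.54665186, 0.19341385]), 'orientation': array([-6.59105060e-01, -3.07111974e+00,  2.68708386e-03]), 'force': array([-0.08923624,  0.51567117,  0.18379625]), 'wrist_torque': array([1.21420723e-03, 1.47792447e-02, 9.08742230e-05]), 'gripper_force': 0.0, 'opening': 0.0933635429876318} 0.0188
scene {'fx': 449.46682069164297, 'fy': 449.46682069164297, 'cx': 258.0353629907584, 'cy': 194.15657534152524, 'R': array([[ 0.41254005,  0.91076544,  0.01780511],
       [ 0.66230929, -0.28646517, -0.69230348],
       [-0.62542554,  0.29739541, -0.72138676]]), 't': array([-0.07681103, -0.28426677,  1.58106084])}
shelf [(0.79, [316.0, 238.0], 12346)]
knob [(0.8, [351.0, 203.0], 8
[... 452 characters left out ...]
60954, 'cx': 253.59225551241317, 'cy': 186.0409194184081, 'R': array([[ 0.01663306, -0.99980022, -0.01108411],
       [-0.99790576, -0.01590645, -0.06269828],
       [ 0.06250944,  0.01210376, -0.99797098]]), 't': array([-0.14335693,  0.47716724,  1.4333135 ])}
shelf [(0.84, [213.0, 150.0], 11413), (0.38, [187.0, 178.0], 473)]
knob [(0.87, [182.0, 152.0], 659)]
bar_tip [(0.77, [174.0, 153.0], 611)]
footpeg [(0.89, [188.0, 179.0], 423), (0.84, [113.0, 230.0], 858)]
throttle [(0.86, [250.0, 184.0], 479), (0.75, [262.0, 238.0], 228)]
dish [(0.6, [325.0, 185.0], 953)]
socket [(0.71, [314.0, 119.0], 88), (0.33, [172.0, 153.0], 579)]
case [(0.88, [411.0, 180.0], 5591), (0.16, [324.0, 185.0], 952)]
```

View pics/top0.png

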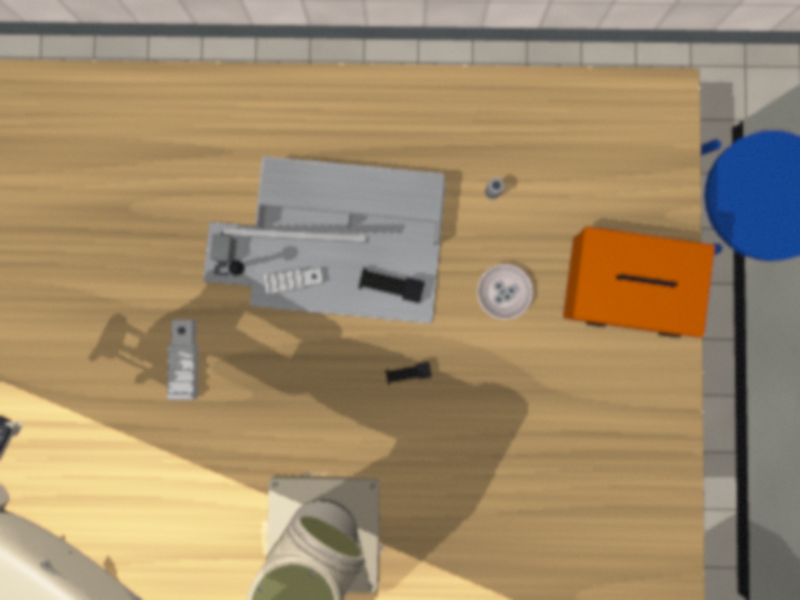

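View pics/scene0.png

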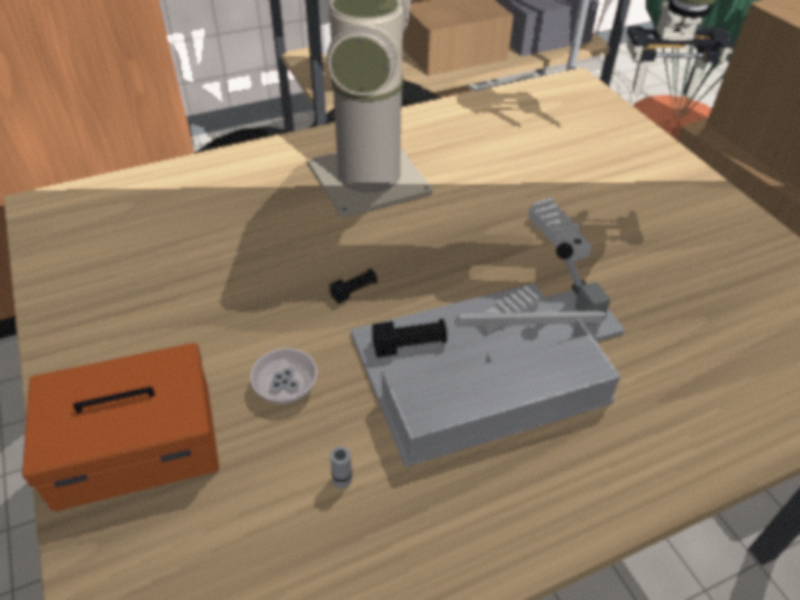

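Top: shelf corners at (250,304), (432,321), (264,157), (444,173). The footpeg is on the left of the deck at (295,278), the throttle on the right at (391,286), the knob at (236,268) and the bar tip at (367,239). The scene view agrees. The other pair of look-alikes lies off the shelf, towards the robot.

```bash
cat > h.py <<'E'
import numpy as np, cv2
from scipy.optimize import least_squares
from scipy.spatial.transform import Rotation as Ro
from plant import robot
def proj(c,X):
    m=robot.camera_model(c); p=m['R']@X+m['t']; return np.array([m['fx']*p[0]/p[2]+m['cx'],m['fy']*p[1]/p[2]+m['cy']])
def ray(c,px,z):
    m=robot.camera_model(c); d=m['R'].T@np.array([(px[0]-m['cx'])/m['fx'],(px[1]-m['cy'])/m['fy'],1]); o=-m['R'].T@m['t']
    return o+d*(z-o[2])/d[2]
def S2W(s,p):
    c,n=np.cos(s[2]),np.sin(s[2]); p=np.asarray(p,float); return np.array([s[0]+c*p[0]-n*p[1],s[1]+n*p[0]+c*p[1],p[2]])
def W2S(s,p):
    c,n=np.cos(s[2]),np.sin(s[2]); d=np.asarray(p)[:2]-s[:2]; return np.array([c*d[0]+n*d[1],-n*d[0]+c*d[1],p[2]])
def knob(th): return np.array([-.107,.240-.12*np.cos(np.pi/4+th),.04+.12*np.sin(np.pi/4+th)])
def tip(th): return np.array([-.03,.240-.3*np.cos(th),.04+.3*np.sin(th)])
E
python3 - <<'E'
from h import *
k=1.5625
pts=[('top',(250,304),(-.17,.183,.012)),('top',(432,321),(-.17,-.183,.012)),('top',(264,157),(.118,.176,.076)),('top',(444,173),(.118,-.176,.076)),
('scene',(352,337),(-.17,-.183,.012))]
def f(v):
    r=[proj(c,S2W(v,P))-np.array(p)/k for c,p,P in pts]
    r+=[proj('top',S2W(v,knob(v[3])))-np.array([236,268])/k,proj('scene',S2W(v,knob(v[3])))-np.array([565,250])/k,
        proj('top',S2W(v,tip(v[3])))-np.array([367,239])/k,proj('scene',S2W(v,tip(v[3])))-np.array([458,319])/k]
    return np.concatenate(r)
s=least_squares(f,[.55,.05,0,.1],loss='soft_l1'); print(s.x.round(4)); print(f(s.x).reshape(-1,2).round(1))
v=s.x; np.save('s.npy',v)
print('knob',S2W(v,knob(v[3])),'pivot',S2W(v,(-.107,.24,.04)))
for n,h in (('footpeg',.02),('throttle',.022)):
    r=robot.outline_of('top',n)[0] 
    for d in robot.outline_of('top',n)[:2]:
        ys,xs=np.nonzero(d['pixels']); P=np.array([W2S(v,ray('top',(x,y),12e-3+h)) for x,y in zip(xs,ys)])[:,:2]
        (c,sz,a)=cv2.minAreaRect((P*1000).astype(np.float32)); print(n,'shelf mm',c,sz,a,cv2.boxPoints((c,sz,a)).round().tolist())
E
```

```text
[ 0.6022 -0.0389 -0.0781  0.3128]
[[-0.1  0.4]
 [ 0.1  0.6]
 [-1.1 -0.9]
 [-0.3 -0.6]
 [-0.9 -5.6]
 [ 0.3 -0.7]
 [-0.1 -0.4]
 [ 0.1 -0.8]
 [-0.3 -0.1]]
knob [0.50997804 0.15422299 0.14684734] pivot [0.51423908 0.20867929 0.04      ]
footpeg shelf mm (-113.89904022216797, 99.34634399414062) (37.27250671386719, 116.73169708251953) 16.19449806213379 [[-148.0, 150.0], [-116.0, 38.0], [-80.0, 48.0], [-112.0, 161.0]]
footpeg shelf mm (-288.369873046875, 300.234130859375) (150.50396728515625, 58.50861740112305) 6.417151927947998 [[-366.0, 321.0], [-360.0, 263.0], [-210.0, 280.0], [-217.0, 338.0]]
throttle shelf mm (-106.84720611572266, -94.00379943847656) (125.06013488769531, 43.566829681396484) 83.70573425292969 [[-135.0, -154.0], [-92.0, -159.0], [-78.0, -34.0], [-122.0, -29.0]]
throttle shelf mm (-273.44061279296875, -144.78956604003906) (28.123722076416016, 84.1622314453125) 11.439722061157227 [[-296.0, -106.0], [-279.0, -189.0], [-251.0, -183.0], [-268.0, -101.0]]
```

Shelf pose and item sizes check out: footpeg 117x37 mm, throttle 125x44 mm. Next, the first approach to the right side of the knob with the fingers shut.

```bash
cat >> h.py <<'E'
v=np.load('s.npy') if __import__('os').path.exists('s.npy') else None
def where():
    st=robot.read_state(); R=Ro.from_rotvec(st['orientation']); return st,R
def rel(P,yaw=0.):
    "row (mm,deg) from current pose to shelf point P with tool y along shelf y (+yaw)"
    st,R=where(); a=v[2]+yaw
    Y=np.array([-np.sin(a),np.cos(a),0]);Z=np.array([0,0,-1.]);X=np.cross(Y,Z)
    d=R.inv().apply(S2W(v,P)-st['tool_pos']); w=(R.inv()*Ro.from_matrix(np.c_[X,Y,Z])).as_rotvec(degrees=True)
    return (d*1000).round(1),w.round(1)
def here():
    st,R=where(); return st['t'],(W2S(v,st['tool_pos'])*1000).round(1),rel((0,0,0))[1],st['force'].round(1),st['opening']
E
python3 - <<'E'
from h import *
print(here()); k=knob(v[3]); print(k)
print(rel((-.110,.125,.21))); print(rel((-.110,.125,k[2]-.006)))
for n in ('dish','socket'):
    pass
E
```

```text
(1.1, array([-400.7,  556.6,  194.5]), array([  0. ,  -0. , -19.8]), array([ 1. ,  0.1, -0.1]), 0.09293284976668591)
[-0.107       0.18537724  0.14684734]
(array([-419.4, -308. ,  -15.6]), array([  0. ,  -0. , -19.8]))
(array([-419.4, -308. ,   53.6]), array([  0. ,  -0. , -19.8]))
```

Request:
carry_out(
  rows=[
    [-210, -154, -16, 0, 0, -10],
    [-419, -308, -16, 0, 0, -19.8],
    [-419, -308, -16, 0, 0, -19.8],
    [-419, -308, -16, 0, 0, -19.8],
    [-419, -308, -16, 0, 0, -19.8],
    [-419, -308, -16, 0, 0, -19.8],
    [-419, -308, -16, 0, 0, -19.8],
    [-419, -308, -16, 0, 0, -19.8],
    [-419, -308, -16, 0, 0, -19.8],
    [-419, -308, -16, 0, 0, -19.8],
    [-419, -308, -16, 0, 0, -19.8],
    [-419, -308, -16, 0, 0, -19.8],
  ],
  jaw=255,
  force=20,
)

```text
t: 2.6
tool_pos: [0.6156, -0.1072, 0.2196]
orientation: [0.121, 3.139, 0.0]
force: [1.0, 0.8, 0.2]
opening: 0.0005
gripper_force: 0.0
```

Run:
```python
from h import *
print(here()); k=knob(v[3])
print(rel((-.110,.125,k[2]-.006)))
st,R=where(); T=st['tool_pos']; m=robot.camera_model('wrist'); print(m)
im=robot.read_camera('wrist'); cv2.imwrite('pics/w1.png',im[:,:,::-1])
```

```text
(2.6, array([ 18.7, -67. , 219.6]), array([0., 0., 0.]), array([1. , 0.8, 0.2]), 0.0005372598088408979)
(array([128.6, 192.1,  78.7]), array([0., 0., 0.]))
{'fx': 294.5511540514646, 'fy': 294.5511540514646, 'cx': 255.75360809100894, 'cy': 189.72394136431072, 'mount': array([[-1.91797821e-03, -9.61070811e-01, -2.76295526e-01,
         7.61260903e-02],
       [ 9.99998157e-01, -1.86615614e-03, -4.50483154e-04,
         9.29613697e-04],
       [-8.26643816e-05, -2.76295881e-01,  9.61072619e-01,
        -1.89764694e-01],
       [ 0.00000000e+00,  0.00000000e+00,  0.00000000e+00,
         1.00000000e+00]])}
```

View pics/w1.png

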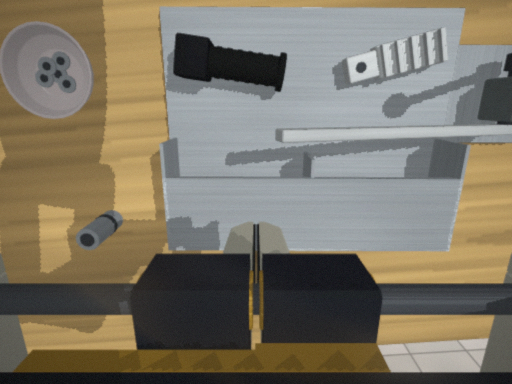

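That view shows the whole layout: throttle at (230,62), footpeg at (395,57), bar and dish all clear. I sent the shifts in mm instead of m, so the tool overshot, but it stopped clear of everything. Metres from here.

Request:
carry_out(
  rows=[
    [0.043, 0.064, 0.01, 0, 0, 0],
    [0.086, 0.128, 0.01, 0, 0, 0],
    [0.1286, 0.192, 0.01, 0, 0, 0],
    [0.1286, 0.192, 0.02, 0, 0, 0],
    [0.1286, 0.192, 0.06, 0, 0, 0],
    [0.1286, 0.192, 0.079, 0, 0, 0],
    [0.1286, 0.192, 0.079, 0, 0, 0],
  ],
)

```text
t: 3.52
tool_pos: [0.5001, 0.0956, 0.1388]
orientation: [-0.122, -3.136, 0.001]
force: [-0.5, 0.1, 0.7]
opening: 0.0006
gripper_force: 0.0
```

Run:
```python
from h import *
print(here())
robot.read_camera('scene')
print([(round(d['conf'],2),d['pixel']) for d in robot.outline_of('scene','knob')], proj('scene',S2W(v,knob(v[3]))))
c=W2S(v,where()[0]['tool_pos'])
for th in np.linspace(v[3],1.62,12):
    k=knob(th); p=np.array([-.110,k[1]-.031+ .0,k[2]-.004]); print((th).round(2),((p-c)*[-1,1,-1]).round(3).tolist())
```

```text
(3.525, array([-112.3,  126.2,  138.8]), array([-0. , -0.2,  0. ]), array([-0.5,  0.1,  0.7]), 0.000612998746074889)
[(0.71, [315.1, 238.2]), (0.61, [217.2, 299.1]), (0.57, [346.8, 202.1])] [361.48077071 159.62652223]
0.31 [-0.0, 0.028, -0.002]
0.43 [-0.0, 0.041, -0.007]
0.55 [-0.0, 0.055, -0.011]
0.67 [-0.0, 0.069, -0.014]
0.79 [-0.0, 0.083, -0.015]
0.91 [-0.0, 0.097, -0.014]
1.03 [-0.0, 0.111, -0.011]
1.14 [-0.0, 0.125, -0.007]
1.26 [-0.0, 0.138, -0.001]
1.38 [-0.0, 0.15, 0.006]
1.5 [-0.0, 0.161, 0.015]
1.62 [-0.0, 0.172, 0.025]
```

Request:
carry_out(
  rows=[
    [0, 0.028, -0.002, 0, 0, 0],
    [0, 0.041, -0.007, 0, 0, 0],
    [0, 0.055, -0.011, 0, 0, 0],
    [0, 0.069, -0.014, 0, 0, 0],
    [0, 0.083, -0.015, 0, 0, 0],
    [0, 0.097, -0.014, 0, 0, 0],
    [0, 0.111, -0.011, 0, 0, 0],
    [0, 0.125, -0.007, 0, 0, 0],
    [0, 0.138, -0.001, 0, 0, 0],
    [0, 0.15, 0.006, 0, 0, 0],
    [0, 0.161, 0.015, 0, 0, 0],
    [0, 0.173, 0.024, 0, 0, 0],
  ],
)

```text
t: 5.12
tool_pos: [0.5146, 0.2692, 0.1155]
orientation: [-0.121, -3.139, 0.0]
force: [-0.3, 0.1, 0.1]
opening: 0.0001
gripper_force: 0.0
```

Run:
```python
from h import *
print(here())
im=robot.read_camera('scene'); cv2.imwrite('pics/s2.png',im[:,:,::-1])
for th in (1.3,1.45,1.6): print(th,proj('scene',S2W(v,knob(th))),proj('scene',S2W(v,tip(th))))
```

```text
(5.125, array([-111.4,  300.3,  115.5]), array([-0., -0.,  0.]), array([-0.3,  0.1,  0.1]), 9.434163556761027e-05)
1.3 [397.95248437 151.36465357] [382.98039295 123.29244511]
1.45 [401.74131036 152.97947781] [400.77001942 116.39262534]
1.6 [404.75950594 155.26676479] [417.89726947 111.90847318]
```

View pics/s2.png

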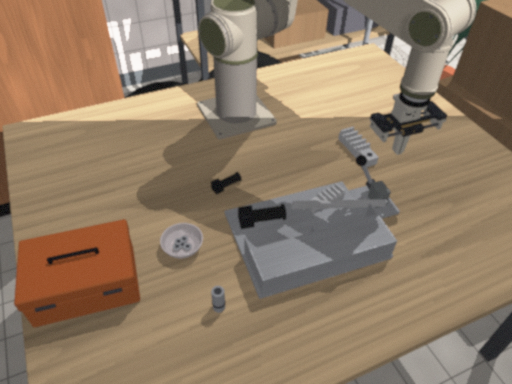

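The tool is past the knob but the lever hasn't moved: knob still at (361,160), fingertips at (400,148). Checking the geometry.

Run:
```python
from h import *
st,R=where(); print('TCP in scene',proj('scene',st['tool_pos']),'top',proj('top',st['tool_pos']))
m=robot.camera_model('wrist')['mount']
def wp(P,tp,Rt):
    c=np.linalg.inv(m)@np.append(Rt.inv().apply(P-tp),1); w=robot.camera_model('wrist'); return c[:2]/c[2]*w['fx']+[w['cx'],w['cy']]
tp=np.array([.6156,-.1072,.2196]);Rt=Ro.from_rotvec([.121,3.139,0])
print('w1 preds knob',wp(S2W(v,knob(v[3])),tp,Rt),'tip',wp(S2W(v,tip(v[3])),tp,Rt),'deckFR',wp(S2W(v,(-.17,-.183,.012)),tp,Rt),'deckFL',wp(S2W(v,(-.17,.183,.012)),tp,Rt),'roofBL',wp(S2W(v,(.118,.176,.076)),tp,Rt),'edgeR',wp(S2W(v,(.025,-.176,.076)),tp,Rt))
for c in ('scene','top','wrist'):
    im=robot.read_camera(c)
    if c=='scene': a=im[90:230,290:460]
    if c=='top': b=im[90:230,90:260]
a=cv2.resize(a,(600,494),interpolation=3)
cv2.imwrite('pics/c3.png',np.hstack([cv2.resize(a,(400,329)),cv2.resize(b,(400,329),interpolation=3)])[:,:,::-1])
```

```text
TCP in scene [394.98889591 158.27871404] top [114.34506094 169.93428361]
w1 preds knob [566.28073971  41.04509173] tip [278.03854048 135.7025707 ] deckFR [157.51903518   6.72747141] deckFL [464.90761075   6.42858215] roofBL [449.23853086 250.60752546] edgeR [161.51158826 178.71628677]
```

View pics/c3.png

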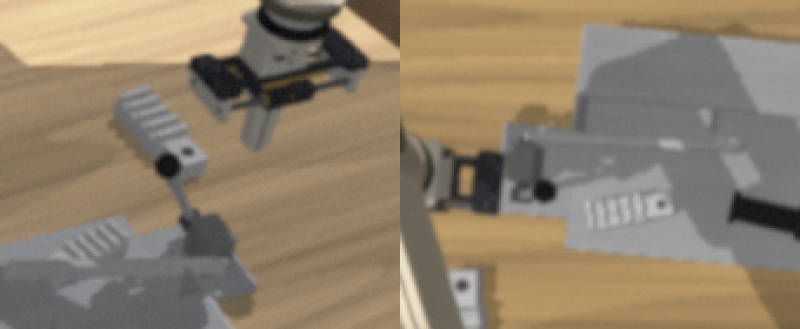

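Request:
carry_out(
  rows=[
    [0, 0, -0.06, 0, 0, 0],
    [-0.02, -0.02, -0.115, 0, 0, 0],
    [-0.06, -0.06, -0.115, 0, 0, 0],
    [-0.09, -0.1, -0.115, 0, 0, 0],
    [-0.09, -0.1, -0.115, 0, 0, 0],
    [-0.09, -0.1, -0.115, 0, 0, 0],
  ],
)

```text
t: 6.08
tool_pos: [0.5966, 0.1618, 0.2316]
orientation: [-0.123, -3.139, -0.001]
force: [-0.8, 0.7, -0.6]
opening: 0.0004
gripper_force: 0.0
```

```bash
cat >> h.py <<'E'
def wp(P,tp,Rt):
    w=robot.camera_model('wrist'); c=np.linalg.inv(w['mount'])@np.append(Rt.inv().apply(P-tp),1); return c[:2]/c[2]*w['fx']+[w['cx'],w['cy']]
E
python3 - <<'E'
from h import *
st,R=where(); print(here())
im=robot.read_camera('wrist'); cv2.imwrite('pics/w4.png',cv2.resize(im[:,:,::-1],(768,576)))
np.save('w4.npy',np.r_[st['tool_pos'],st['orientation']])
for n in ('knob','bar_tip'):
    print(n,[(round(d['conf'],2),np.round(d['pixel'],1).tolist(),int(d['pixels'].sum())) for d in robot.outline_of('wrist',n)])
for th in (0,.1,.2,.31): print(th,*[wp(S2W(v,p),st['tool_pos'],R).round(1) for p in (knob(th),tip(th),(-.107,.24,.04))])
for c in ('scene','top'):
  i=robot.read_camera(c); hsv=i.max(2)
  x0,y0=((345,145) if c=='scene' else (140,155)); sub=hsv[y0:y0+30,x0:x0+32]; n,l,s,ce=cv2.connectedComponentsWithStats((sub<45).astype(np.uint8))
  print(c,s[1:].tolist(),(ce[1:]+[x0,y0]).round(1).tolist())
  d=robot.outline_of(c,'shelf')[0]['pixels']; ys,xs=np.nonzero(d)
  print([ (f,int(xs[k]),int(ys[k])) for f,k in (('left',xs.argmin()),('right',xs.argmax()),('top',ys.argmin()),('bot',ys.argmax()))])
  for P in ((-.17,-.183,.012),(-.17,.183,.012),(.118,-.176,.076),(.118,.176,.076)): print(proj(c,S2W(v,P)).round(1),end=' ')
  print()
E
```

```text
(6.075, array([-21.3, 199.7, 231.6]), array([ 0., -0., -0.]), array([-0.8,  0.7, -0.6]), 0.000400349802994722)
knob [(0.95, [203.2, 165.0], 5179), (0.58, [179.2, 91.8], 2814)]
bar_tip [(0.65, [202.9, 163.8], 5167)]
0 [208.2  94.7] [ 56.5 159.1] [287.5  96.9]
0.1 [216.4  94.4] [ 41.6 163.5] [287.5  96.9]
0.2 [226.   94.1] [ 27.1 168.5] [287.5  96.9]
0.31 [238.1  93.8] [ 11.7 175.1] [287.5  96.9]
scene [[12, 11, 9, 9, 61]] [[360.9, 160.1]]
[('left', 225, 213), ('right', 399, 211), ('top', 359, 156), ('bot', 260, 298)]
[224.4 210.1] [342.1 180.3] [263.4 280.2] [397.6 239.9] 
top [[8, 12, 7, 8, 45]] [[150.8, 170.7]]
[('left', 135, 146), ('right', 285, 117), ('top', 169, 100), ('bot', 270, 207)]
[276.6 206. ] [159.9 195. ] [283.8 110.1] [167.9  99.5]
```

View pics/w4.png

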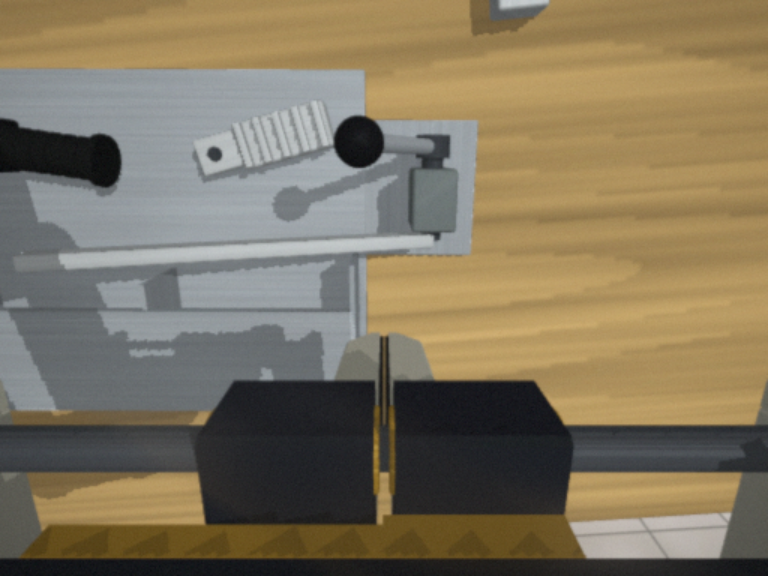

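The knob at (358,141) and the shaft match the predictions (238,94) and (287,97) at full scale, so the geometry is right. My tip was probably too shallow and slid over the ball. I'll go back about 20 mm deeper, using the exact x.

Request:
carry_out(
  rows=[
    [0.03, -0.04, 0, 0, 0, 0],
    [0.06, -0.075, 0, 0, 0, 0],
    [0.086, -0.075, 0.03, 0, 0, 0],
    [0.086, -0.075, 0.08, 0, 0, 0],
    [0.086, -0.075, 0.105, 0, 0, 0],
    [0.086, -0.06, 0.105, 0, 0, 0],
    [0.086, -0.048, 0.105, 0, 0, 0],
    [0.086, -0.04, 0.104, 0, 0, 0],
    [0.086, -0.032, 0.102, 0, 0, 0],
    [0.086, -0.032, 0.102, 0, 0, 0],
  ],
)

```text
t: 7.68
tool_pos: [0.5096, 0.1372, 0.1314]
orientation: [0.12, 3.137, -0.001]
force: [-1.1, -2.4, 5.6]
opening: 0.0007
gripper_force: 2.5
```

Run:
```python
from h import *
st,R=where(); print(here())
im=robot.read_camera('wrist'); cv2.imwrite('pics/w5.png',cv2.resize(im[:,:,::-1],(768,576)))
for th in (.31,.5,.7): print(th,(wp(S2W(v,knob(th)),st['tool_pos'],R)*1.5).round())
```

```text
(7.675, array([-106. ,  168.3,  131.4]), array([-0. ,  0.2,  0.1]), array([-1.1, -2.4,  5.6]), 0.0006779916200356136)
0.31 [421. 341.]
0.5 [474. 349.]
0.7 [536. 354.]
```

View pics/w5.png

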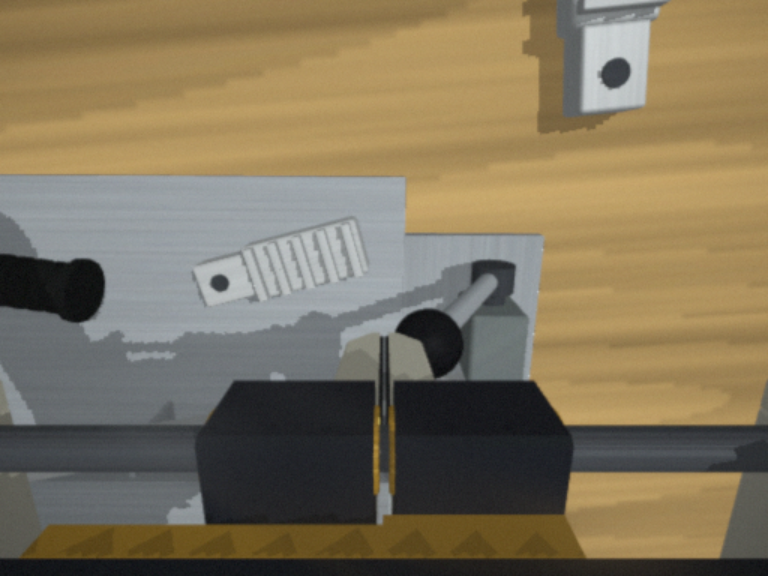

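Run:
```python
from h import *
c=np.array([-.106,.1683,.1314])
for th in np.linspace(v[3],1.6,12):
    k=knob(th); f=np.pi/4+th; D=.028; off=max(.015,-D/np.tan(f)+.006/np.sin(f))
    p=np.array([-.107,k[1]-.0175-off,k[2]-D]); print(th.round(2),((p-c)*[-1,1,-1]).round(3).tolist())
```

```text
0.31 [0.001, -0.015, 0.013]
0.43 [0.001, -0.003, 0.007]
0.55 [0.001, 0.011, 0.003]
0.66 [0.001, 0.025, 0.0]
0.78 [0.001, 0.039, -0.001]
0.9 [0.001, 0.053, 0.0]
1.01 [0.001, 0.067, 0.003]
1.13 [0.001, 0.078, 0.007]
1.25 [0.001, 0.087, 0.012]
1.37 [0.001, 0.094, 0.019]
1.48 [0.001, 0.1, 0.027]
1.6 [0.001, 0.103, 0.037]
```

Request:
carry_out(
  rows=[
    [0.001, -0.02, 0, 0, 0, 0],
    [0.001, -0.025, 0.013, 0, 0, 0],
    [0.001, -0.015, 0.013, 0, 0, 0],
    [0.001, -0.003, 0.008, 0, 0, 0],
    [0.001, 0.011, 0.003, 0, 0, 0],
    [0.001, 0.025, 0, 0, 0, 0],
    [0.001, 0.025, 0, 0, 0, 0],
  ],
)

```text
t: 8.6
tool_pos: [0.5102, 0.1634, 0.1307]
orientation: [0.118, 3.137, 0.001]
force: [0.1, -0.5, 0.8]
opening: 0.0006
gripper_force: 0.3
```

Run:
```python
from h import *
st,R=where(); print(here())
im=robot.read_camera('wrist'); i=(im.max(2)<40).astype(np.uint8); i[250:]=0
n,l,s,ce=cv2.connectedComponentsWithStats(i); print([(a.tolist(),b.round().tolist()) for a,b in zip(s[1:],ce[1:]) if a[4]>100])
for th in (.31,.5,.66,.8): print(th,(wp(S2W(v,knob(th)),st['tool_pos'],R)).round())
```

```text
(8.6, array([-107.5,  194.5,  130.7]), array([0. , 0.1, 0.1]), array([ 0.1, -0.5,  0.8]), 0.0005924447994274011)
[([0, 175, 45, 41, 1585], [21.0, 194.0]), ([282, 215, 46, 35, 1291], [305.0, 234.0])]
0.31 [240. 230.]
0.5 [274. 236.]
0.66 [305. 238.]
0.8 [334. 239.]
```

Now the lever follows, at about 0.66 rad. Continuing.

Request:
carry_out(
  rows=[
    [0, 0.014, -0.001, 0, 0, 0],
    [0, 0.028, 0, 0, 0, 0],
    [0, 0.042, 0.003, 0, 0, 0],
    [0, 0.053, 0.007, 0, 0, 0],
    [0, 0.062, 0.012, 0, 0, 0],
    [0, 0.069, 0.019, 0, 0, 0],
    [0, 0.075, 0.027, 0, 0, 0],
    [0, 0.079, 0.037, 0, 0, 0],
    [0, 0.079, 0.037, 0, 0, 0],
  ],
)

```text
t: 9.78
tool_pos: [0.5146, 0.2406, 0.091]
orientation: [-0.121, -3.137, 0.0]
force: [0.2, -0.1, -0.7]
opening: 0.0007
gripper_force: 0.0
```

Run:
```python
from h import *
st,R=where(); print(here())
im=robot.read_camera('wrist'); i=(im.max(2)<40).astype(np.uint8); i[250:]=0
n,l,s,ce=cv2.connectedComponentsWithStats(i); print([(a.tolist(),b.round().tolist()) for a,b in zip(s[1:],ce[1:]) if a[4]>100])
for th in (1.2,1.4,1.5,1.6,1.7): print(th,(wp(S2W(v,knob(th)),st['tool_pos'],R)).round(),proj('scene',S2W(v,knob(th))).round(),proj('scene',S2W(v,tip(th))).round())
i=robot.read_camera('scene'); a=cv2.resize(i[60:240,300:460],(640,600+120)[:2],interpolation=3) ; cv2.imwrite('pics/s6.png',cv2.resize(a,(533,600))[:,:,::-1])
```

```text
(9.775, array([-109.1,  271.9,   91. ]), array([-0. , -0.1,  0.1]), array([ 0.2, -0.1, -0.7]), 0.000725771643488941)
[([292, 233, 51, 17, 615], [317.0, 243.0])]
1.2 [287. 267.] [395. 151.] [371. 129.]
1.4 [324. 256.] [401. 152.] [395. 118.]
1.5 [337. 249.] [403. 154.] [407. 115.]
1.6 [348. 243.] [405. 155.] [418. 112.]
1.7 [356. 236.] [406. 157.] [429. 110.]
```

View pics/s6.png

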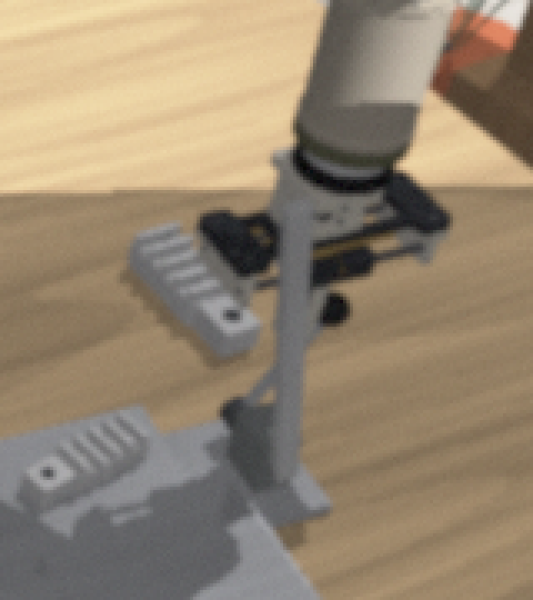

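The bar stands at about 1.35 rad: its tip is at crop (293,205), full image (388,121). A bit further for clearance.

Request:
carry_out(
  rows=[
    [0, 0.008, 0.002, 0, 0, 0],
    [0, 0.015, 0.005, 0, 0, 0],
    [0, 0.02, 0.008, 0, 0, 0],
    [0, 0.023, 0.01, 0, 0, 0],
    [0, 0.023, 0.01, 0, 0, 0],
  ],
)

```text
t: 10.5
tool_pos: [0.5172, 0.264, 0.0822]
orientation: [-0.121, -3.139, -0.001]
force: [0.2, -0.4, 0.9]
opening: 0.0006
gripper_force: 0.1
```

Run:
```python
from h import *
st,R=where(); print(here())
i=robot.read_camera('scene')
# bar tip: first bright rows of the bar; compare knob blob
s=(i[130:180,380:430].max(2)<45).astype(np.uint8); n,l,q,ce=cv2.connectedComponentsWithStats(s); print([(a.tolist(),(b+[380,130]).round(1).tolist()) for a,b in zip(q[1:],ce[1:]) if a[4]>15])
for th in (1.3,1.4,1.5,1.6,1.7): print(th,proj('scene',S2W(v,knob(th))).round(1))
for n in ('bar_tip','knob'):
  for d in robot.outline_of('scene',n)[:3]:
    ys,xs=np.nonzero(d['pixels']); k=ys.argmin(); print(n,d['conf'],d['pixel'],'topmost',xs[k],ys[k])
print('to peg',rel((-.172,.095,.21)),rel((-.172,.095,.017)))
```

```text
(10.5, array([-108.4,  295.4,   82.2]), array([ 0. , -0. ,  0.1]), array([ 0.2, -0.4,  0.9]), 0.000642661639120089)
[([0, 0, 22, 13, 151], [387.5, 136.0]), ([33, 6, 6, 7, 26], [415.5, 139.5])]
1.3 [398.  151.4]
1.4 [400.6 152.4]
1.5 [402.8 153.7]
1.6 [404.8 155.3]
1.7 [406.3 157.1]
bar_tip 0.67 [398.0, 162.3] topmost 415 112
bar_tip 0.53 [327.3, 202.4] topmost 336 184
knob 0.77 [403.7, 156.0] topmost 415 112
knob 0.25 [256.1, 214.0] topmost 281 205
to peg (array([  63.8, -200. , -127.7]), array([ 0. , -0. ,  0.1])) (array([  63.8, -200.2,   65.3]), array([ 0. , -0. ,  0.1]))
```

Keeper at about 1.57. Next, up and over to behind the footpeg, with the jaw open.

Request:
carry_out(
  rows=[
    [0, -0.01, -0.06, 0, 0, 0],
    [0.01, -0.03, -0.12, 0, 0, 0],
    [0.035, -0.08, -0.128, 0, 0, 0],
    [0.055, -0.14, -0.128, 0, 0, 0],
    [0.067, -0.2, -0.128, 0, 0, 0],
    [0.067, -0.2, -0.08, 0, 0, 0],
    [0.067, -0.2, -0.02, 0, 0, 0],
    [0.067, -0.2, 0.03, 0, 0, 0],
    [0.067, -0.2, 0.055, 0, 0, 0],
    [0.067, -0.2, 0.064, 0, 0, 0],
    [0.067, -0.2, 0.064, 0, 0, 0],
  ],
  jaw=0,
)

```text
t: 12.02
tool_pos: [0.4352, 0.0693, 0.0187]
orientation: [-0.121, -3.139, -0.0]
force: [0.0, -0.5, -0.2]
opening: 0.093
gripper_force: 0.0
```

Run:
```python
from h import *
print(here()); print(rel((0,.093,.017)))
```

```text
(12.025, array([-174.9,   94.8,   18.7]), array([ 0., -0.,  0.]), array([ 0. , -0.5, -0.2]), 0.09299992303521594)
(array([-174.9,   -2. ,    1.7]), array([ 0., -0.,  0.]))
```

Request:
carry_out(
  rows=[
    [-0.01, 0, 0.001, 0, 0, 0],
    [-0.022, 0, 0.001, 0, 0, 0],
    [-0.036, 0, 0.001, 0, 0, 0],
    [-0.052, 0, 0.001, 0, 0, 0],
    [-0.069, 0, 0.001, 0, 0, 0],
    [-0.087, 0, 0.001, 0, 0, 0],
    [-0.105, 0, 0.001, 0, 0, 0],
    [-0.123, 0, 0.001, 0, 0, 0],
    [-0.141, 0, 0.001, 0, 0, 0],
    [-0.157, 0, 0.001, 0, 0, 0],
    [-0.169, 0, 0.001, 0, 0, 0],
    [-0.177, 0, 0.001, 0, 0, 0],
  ],
)

```text
t: 13.52
tool_pos: [0.6126, 0.0554, 0.0176]
orientation: [0.121, 3.139, 0.0]
force: [-0.6, -0.1, 0.7]
opening: 0.0934
gripper_force: 0.0
```

Request:
carry_out(
  rows=[
    [0, 0, 0, 0, 0, 0],
    [0.02, 0, 0, 0, 0, 0],
    [0.05, 0, -0.01, 0, 0, 0],
    [0.06, 0, -0.07, 0, 0, 0],
    [0.06, 0, -0.13, 0, 0, 0],
    [0.06, 0, -0.18, 0, 0, 0],
    [0.06, 0, -0.18, 0, 0, 0],
  ],
)

```text
t: 14.4
tool_pos: [0.5545, 0.0603, 0.2034]
orientation: [0.121, 3.13, 0.001]
force: [0.2, 0.2, -0.4]
opening: 0.0929
gripper_force: 0.0
```

```bash
cat > look.py <<'E'
from h import *
print(here())
for c in ('top','wrist'):
    st,R=where(); im=robot.read_camera(c)
    cv2.imwrite(f"pics/{c}_{st['t']:.1f}.png",cv2.resize(im,(768,576))[:,:,::-1])
    m=robot.camera_model(c)
    for n,h in (('footpeg',.018),('throttle',.022)):
        for d in robot.outline_of(c,n)[:2]:
            ys,xs=np.nonzero(d['pixels'])
            if c=='top': P=np.array([W2S(v,ray('top',(x,y),.012+h)) for x,y in zip(xs,ys)])
            else:
                M=m['mount']; o=st['tool_pos']+R.apply(M[:3,3]); D=R.apply((np.c_[(xs-m['cx'])/m['fx'],(ys-m['cy'])/m['fy'],np.ones(len(xs))])@M[:3,:3].T)
                P=np.array([W2S(v,o+q*(.012+h-o[2])/q[2]) for q in D])
            r=cv2.minAreaRect((P[:,:2]*1000).astype(np.float32)); print(c,n,round(d['conf'],2),np.round(r[0]),np.round(r[1]),cv2.boxPoints(r).round().tolist())
E
python3 look.py; python3 -c "
from h import *
print(rel((-.165,-.094,.22)))"
```

```text
(14.4, array([-55.3,  95.2, 203.4]), array([0.1, 0.6, 0.1]), array([ 0.2,  0.2, -0.4]), 0.0928848880150864)
top footpeg 0.68 [-112.   77.] [41. 75.] [[-138.0, 110.0], [-126.0, 36.0], [-85.0, 43.0], [-98.0, 117.0]]
top throttle 0.71 [-105.  -95.] [128.  50.] [[-140.0, -155.0], [-90.0, -163.0], [-71.0, -36.0], [-120.0, -28.0]]
top throttle 0.56 [-277. -144.] [31. 87.] [[-306.0, -108.0], [-277.0, -190.0], [-248.0, -180.0], [-276.0, -98.0]]
wrist footpeg 0.93 [-112.   98.] [ 39. 116.] [[-145.0, 150.0], [-117.0, 37.0], [-80.0, 47.0], [-107.0, 159.0]]
wrist footpeg 0.71 [-224.  300.] [40. 55.] [[-245.0, 327.0], [-242.0, 271.0], [-202.0, 274.0], [-205.0, 329.0]]
wrist throttle 0.53 [-240. -157.] [19.  3.] [[-242.0, -166.0], [-239.0, -166.0], [-239.0, -148.0], [-242.0, -148.0]]
(array([ 105.9, -188.6,  -24.3]), array([-0. , -0.2,  0.1]))
```

The footpeg hasn't moved: its outline is still at (-112,98). So the fingertips passed over it, and they must sit higher than the reported TCP, which also explains the knob miss. I'll measure the offset by probing the deck gently in front of the bay.

Request:
carry_out(
  rows=[
    [-0.012, 0, 0.06, 0, 0, 0],
    [-0.012, 0, 0.12, 0, 0, 0],
    [-0.012, 0, 0.17, 0, 0, 0],
    [-0.012, 0, 0.182, 0, 0, 0],
    [-0.012, 0, 0.188, 0, 0, 0],
    [-0.012, 0, 0.188, 0, 0, 0],
  ],
)

```text
t: 15.45
tool_pos: [0.5652, 0.0593, 0.0112]
orientation: [0.121, 3.137, 0.0]
force: [-0.3, 0.3, 0.3]
opening: 0.0931
gripper_force: 0.0
```

Request:
carry_out(
  rows=[
    [0, 0, 0.002, 0, 0, 0],
    [0, 0, 0.004, 0, 0, 0],
    [0, 0, 0.004, 0, 0, 0],
  ],
)

```text
t: 15.82
tool_pos: [0.5639, 0.0592, 0.0058]
orientation: [0.121, 3.139, 0.0]
force: [-0.1, 0.3, 0.0]
opening: 0.0926
gripper_force: 0.0
```

Run:
```python
from h import *
st,R=where(); print(here()); im=robot.read_camera('scene'); T=st['tool_pos']
Y=R.apply([0,1,0])
print(proj('scene',T),proj('scene',T+.055*Y),proj('scene',T-.055*Y),proj('scene',T+[0,0,.025]))
a=cv2.resize(im[130:260,240:400],(700,569),interpolation=3); cv2.imwrite('pics/s9.png',a[:,:,::-1])
```

```text
(15.825, array([-45.8,  94.9,   5.8]), array([0. , 0. , 0.1]), array([-0.1,  0.3,  0. ]), 0.09256976773063616)
[333.99296747 218.85061236] [351.67324226 213.96331157] [315.91964349 223.84656245] [335.27580664 212.8579429 ]
```

View pics/s9.png

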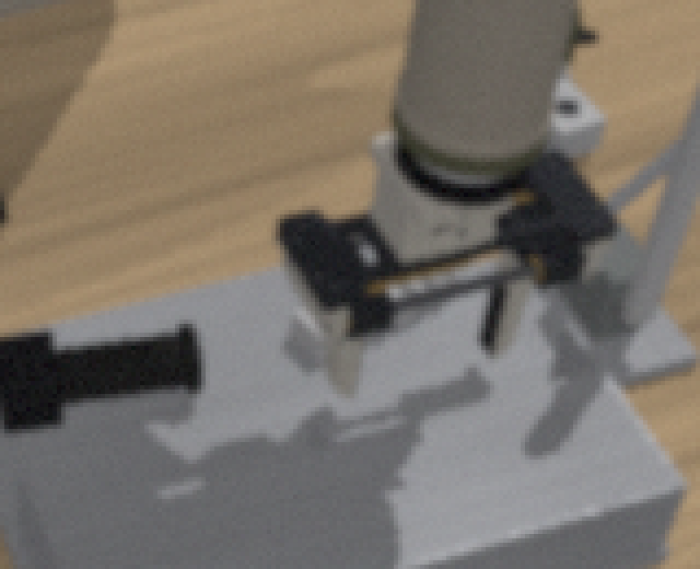

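The tips show about 3 px higher than predicted, at crop (343,395) and (495,355), and the reported z of 6 mm is already below the deck top with no contact. Probing further down.

Request:
carry_out(
  rows=[
    [0, 0, 0.003, 0, 0, 0],
    [0, 0, 0.006, 0, 0, 0],
    [0, 0, 0.006, 0, 0, 0],
  ],
)

```text
t: 16.25
tool_pos: [0.5632, 0.0592, -0.0011]
orientation: [-0.121, -3.138, 0.0]
force: [-0.4, -0.7, -0.1]
opening: 0.0929
gripper_force: 0.0
```

Request:
carry_out(
  rows=[
    [0, 0, 0.002, 0, 0, 0],
    [0, 0, 0.004, 0, 0, 0],
    [0, 0, 0.004, 0, 0, 0],
  ],
)

```text
t: 16.62
tool_pos: [0.5634, 0.0592, -0.0049]
orientation: [-0.121, -3.139, 0.0]
force: [-0.3, 0.3, 0.2]
opening: 0.0932
gripper_force: 0.0
```

Request:
carry_out(
  rows=[
    [0, 0, 0.002, 0, 0, 0],
    [0, 0, 0.004, 0, 0, 0],
    [0, 0, 0.004, 0, 0, 0],
  ],
)

```text
t: 17.0
tool_pos: [0.5634, 0.0592, -0.0089]
orientation: [-0.121, -3.139, 0.0]
force: [-0.5, 0.7, -0.4]
opening: 0.093
gripper_force: 0.0
```

Request:
carry_out(
  rows=[
    [0, 0, 0.002, 0, 0, 0],
    [0, 0, 0.003, 0, 0, 0],
    [0, 0, 0.003, 0, 0, 0],
  ],
)

```text
t: 17.38
tool_pos: [0.5635, 0.0592, -0.0117]
orientation: [-0.121, -3.139, 0.0]
force: [0.3, 0.1, -0.4]
opening: 0.0928
gripper_force: 0.0
```

Request:
carry_out(
  rows=[
    [0, 0, 0.002, 0, 0, 0],
    [0, 0, 0.003, 0, 0, 0],
    [0, 0, 0.003, 0, 0, 0],
  ],
)

```text
t: 17.75
tool_pos: [0.5639, 0.0592, -0.012]
orientation: [-0.121, -3.139, 0.0]
force: [-12.4, -1.0, 24.6]
opening: 0.093
gripper_force: 12.3
```

Both pads touched the deck at a reported z of -12 mm, so the real tips sit about 24 mm above the reported TCP. I'll push with a reported z of about 0, which puts the tips 12 mm above the deck. Going back behind the footpeg.

Request:
carry_out(
  rows=[
    [0, 0, -0.06, 0, 0, 0],
    [0, 0, -0.12, 0, 0, 0],
    [0.05, 0, -0.13, 0, 0, 0],
    [0.1, 0, -0.13, 0, 0, 0],
    [0.13, 0, -0.12, 0, 0, 0],
    [0.13, 0, -0.07, 0, 0, 0],
    [0.13, 0, -0.03, 0, 0, 0],
    [0.13, 0, -0.016, 0, 0, 0],
    [0.13, 0, -0.016, 0, 0, 0],
    [0.13, 0, -0.016, 0, 0, 0],
  ],
)

```text
t: 19.0
tool_pos: [0.4356, 0.0693, 0.0031]
orientation: [0.121, 3.137, 0.0]
force: [0.3, -0.1, 0.1]
opening: 0.093
gripper_force: 0.0
```

```bash
python3 look.py
```

```text
(19.0, array([-174.5,   94.9,    3.1]), array([0. , 0.1, 0. ]), array([ 0.3, -0.1,  0.1]), 0.09303793828411941)
top footpeg 0.85 [-290.  308.] [156.  49.] [[-369.0, 332.0], [-368.0, 284.0], [-212.0, 284.0], [-212.0, 333.0]]
top footpeg 0.63 [-107.   66.] [35. 47.] [[-129.0, 85.0], [-120.0, 39.0], [-85.0, 46.0], [-94.0, 92.0]]
top throttle 0.69 [-105.  -93.] [129.  46.] [[-138.0, -154.0], [-92.0, -161.0], [-73.0, -33.0], [-119.0, -26.0]]
top throttle 0.68 [-46. 305.] [139. 144.] [[-117.0, 375.0], [-114.0, 232.0], [25.0, 234.0], [23.0, 378.0]]
wrist footpeg 0.72 [-111.   98.] [ 59. 116.] [[-155.0, 146.0], [-124.0, 34.0], [-67.0, 50.0], [-98.0, 162.0]]
```

Request:
carry_out(
  rows=[
    [-0.01, 0, 0.002, 0, 0, 0],
    [-0.022, 0, 0.002, 0, 0, 0],
    [-0.036, 0, 0.002, 0, 0, 0],
    [-0.05, 0, 0.002, 0, 0, 0],
    [-0.064, 0, 0.002, 0, 0, 0],
    [-0.076, 0, 0.002, 0, 0, 0],
    [-0.076, 0, 0.002, 0, 0, 0],
  ],
)

```text
t: 20.18
tool_pos: [0.511, 0.0632, -0.0005]
orientation: [0.122, 3.138, -0.0]
force: [0.0, -0.3, 0.1]
opening: 0.0931
gripper_force: 0.0
```

```bash
python3 look.py
```

```text
(20.175, array([-98.8,  94.7,  -0.5]), array([-0.,  0.,  0.]), array([ 0. , -0.3,  0.1]), 0.09313753822547596)
top footpeg 0.66 [-292.  307.] [158.  45.] [[-372.0, 326.0], [-370.0, 281.0], [-212.0, 287.0], [-214.0, 332.0]]
top footpeg 0.43 [-53. 325.] [ 95. 143.] [[-130.0, 289.0], [11.0, 268.0], [25.0, 362.0], [-116.0, 383.0]]
top throttle 0.94 [-105.  -94.] [124.  45.] [[-136.0, -152.0], [-92.0, -159.0], [-73.0, -36.0], [-118.0, -29.0]]
top throttle 0.55 [-273. -143.] [31. 87.] [[-298.0, -104.0], [-279.0, -189.0], [-248.0, -182.0], [-267.0, -97.0]]
wrist footpeg 0.85 [-71.  94.] [111.  54.] [[-101.0, 40.0], [-46.0, 38.0], [-42.0, 148.0], [-96.0, 151.0]]
wrist footpeg 0.73 [-104.  -39.] [37. 27.] [[-117.0, -58.0], [-91.0, -58.0], [-91.0, -21.0], [-117.0, -21.0]]
wrist throttle 0.81 [-106.  -36.] [36. 25.] [[-119.0, -54.0], [-93.0, -54.0], [-93.0, -18.0], [-119.0, -18.0]]
```

The footpeg is sliding and has squared up. Pushing on into the bay.

Request:
carry_out(
  rows=[
    [-0.008, 0, 0, 0, 0, 0],
    [-0.02, 0, 0, 0, 0, 0],
    [-0.034, 0, 0, 0, 0, 0],
    [-0.048, 0, 0, 0, 0, 0],
    [-0.062, 0, 0, 0, 0, 0],
    [-0.075, 0, 0, 0, 0, 0],
    [-0.087, 0, 0, 0, 0, 0],
    [-0.095, 0, 0, 0, 0, 0],
    [-0.099, 0, 0, 0, 0, 0],
    [-0.099, 0, 0, 0, 0, 0],
  ],
)

```text
t: 21.72
tool_pos: [0.6089, 0.0557, -0.0005]
orientation: [0.121, 3.139, 0.0]
force: [-0.2, 0.2, 0.2]
opening: 0.0928
gripper_force: 0.0
```

Request:
carry_out(
  rows=[
    [0.03, 0, -0.002, 0, 0, 0],
    [0.06, 0, -0.04, 0, 0, 0],
    [0.06, 0, -0.1, 0, 0, 0],
    [0.06, 0, -0.16, 0, 0, 0],
    [0.06, 0, -0.2, 0, 0, 0],
    [0.06, 0, -0.2, 0, 0, 0],
  ],
)

```text
t: 22.48
tool_pos: [0.5515, 0.0605, 0.2047]
orientation: [0.121, 3.13, 0.001]
force: [-0.1, 0.4, -0.2]
opening: 0.0929
gripper_force: 0.0
```

```bash
python3 look.py; python3 -c "
from h import *
print(rel((-.166,-.092,.12)))"
```

```text
(22.475, array([-58.3,  95.1, 204.7]), array([0. , 0.5, 0.1]), array([-0.1,  0.4, -0.2]), 0.09289688799904618)
top throttle 0.64 [-105.  -93.] [124.  45.] [[-137.0, -151.0], [-93.0, -158.0], [-74.0, -35.0], [-118.0, -29.0]]
top throttle 0.62 [-273. -143.] [37. 92.] [[-301.0, -102.0], [-281.0, -192.0], [-245.0, -184.0], [-265.0, -94.0]]
wrist footpeg 0.73 [22. 91.] [118.  43.] [[0.0, 32.0], [43.0, 32.0], [43.0, 150.0], [0.0, 150.0]]
wrist footpeg 0.66 [-227.  300.] [42. 54.] [[-250.0, 326.0], [-246.0, 272.0], [-203.0, 275.0], [-208.0, 329.0]]
wrist throttle 0.68 [-105.  -99.] [148.  51.] [[-138.0, -171.0], [-87.0, -176.0], [-73.0, -28.0], [-123.0, -23.0]]
wrist throttle 0.55 [-242. -156.] [37.  7.] [[-245.0, -174.0], [-238.0, -174.0], [-238.0, -137.0], [-245.0, -137.0]]
(array([ 103.8, -186.6,   77.8]), array([-0. , -0.2,  0.1]))
```

The footpeg is in the left bay, at x about 22 and y 32 to 150. Now the throttle.

Request:
carry_out(
  rows=[
    [0.03, -0.055, 0, 0, 0, 0],
    [0.06, -0.11, 0, 0, 0, 0],
    [0.09, -0.165, 0, 0, 0, 0],
    [0.108, -0.188, 0.02, 0, 0, 0],
    [0.108, -0.188, 0.08, 0, 0, 0],
    [0.108, -0.188, 0.14, 0, 0, 0],
    [0.108, -0.188, 0.19, 0, 0, 0],
    [0.108, -0.188, 0.203, 0, 0, 0],
    [0.108, -0.188, 0.203, 0, 0, 0],
  ],
)

```text
t: 23.9
tool_pos: [0.426, -0.1185, -0.0038]
orientation: [-0.121, -3.137, -0.001]
force: [0.5, 0.1, 0.4]
opening: 0.0929
gripper_force: 0.0
```

```bash
python3 -c "
from h import *
print(here())"
```

```text
(23.9, array([-169.5,  -93.1,   -3.8]), array([ 0. , -0.1,  0.1]), array([0.5, 0.1, 0.4]), 0.09294076006306601)
```

Request:
carry_out(
  rows=[
    [-0.01, 0, -0.003, 0, 0, 0],
    [-0.022, 0, -0.003, 0, 0, 0],
    [-0.036, 0, -0.003, 0, 0, 0],
    [-0.05, 0, -0.003, 0, 0, 0],
    [-0.065, 0, -0.003, 0, 0, 0],
    [-0.08, 0, -0.003, 0, 0, 0],
    [-0.095, 0, -0.003, 0, 0, 0],
    [-0.11, 0, -0.003, 0, 0, 0],
    [-0.125, 0, -0.003, 0, 0, 0],
    [-0.14, 0, -0.003, 0, 0, 0],
    [-0.152, 0, -0.003, 0, 0, 0],
    [-0.16, 0, -0.003, 0, 0, 0],
  ],
)

```text
t: 25.4
tool_pos: [0.5872, -0.1313, 0.0]
orientation: [0.121, 3.139, -0.0]
force: [-3.1, -0.0, 2.1]
opening: 0.0928
gripper_force: 1.3
```

Request:
carry_out(
  rows=[
    [-0.006, 0, 0, 0, 0, 0],
    [-0.008, 0, 0, 0, 0, 0],
    [-0.008, 0, 0, 0, 0, 0],
    [0.03, 0, 0, 0, 0, 0],
    [0.06, 0, -0.04, 0, 0, 0],
    [0.06, 0, -0.1, 0, 0, 0],
    [0.06, 0, -0.16, 0, 0, 0],
    [0.06, 0, -0.2, 0, 0, 0],
    [0.06, 0, -0.2, 0, 0, 0],
  ],
)

```text
t: 26.52
tool_pos: [0.5288, -0.1274, 0.2044]
orientation: [0.121, 3.131, -0.004]
force: [0.3, 0.0, -0.7]
opening: 0.0932
gripper_force: 0.0
```

```bash
python3 look.py; python3 -c "
from h import *
print(rel((-.107,.3,.22)))"
```

```text
(26.525, array([-66.3, -93.9, 204.4]), array([-0.1,  0.5,  0. ]), array([ 0.3,  0. , -0.7]), 0.09317419864978951)
top footpeg 0.88 [-290.  300.] [154.  61.] [[-369.0, 324.0], [-364.0, 264.0], [-211.0, 276.0], [-216.0, 337.0]]
top footpeg 0.65 [ -99. -318.] [105. 108.] [[-156.0, -269.0], [-146.0, -376.0], [-42.0, -366.0], [-52.0, -259.0]]
top throttle 0.53 [-271. -145.] [30. 84.] [[-292.0, -106.0], [-279.0, -189.0], [-249.0, -184.0], [-262.0, -101.0]]
wrist footpeg 0.9 [23. 95.] [116.  43.] [[1.0, 38.0], [44.0, 38.0], [44.0, 153.0], [1.0, 153.0]]
wrist throttle 0.87 [ 22. -95.] [131.  37.] [[3.0, -160.0], [40.0, -160.0], [41.0, -30.0], [3.0, -29.0]]
wrist throttle 0.7 [-245. -165.] [33. 14.] [[-253.0, -182.0], [-238.0, -182.0], [-238.0, -149.0], [-252.0, -149.0]]
(array([ 36.8, 393. , -22.1]), array([ 0. , -0.2,  0. ]))
```

Both items are in their bays at x about 22. Shutting the fingers and going over to the left side of the knob.

Request:
carry_out(
  rows=[
    [0.04, 0.04, 0, 0, 0, 0],
    [0.07, 0.09, 0, 0, 0, 0],
    [0.07, 0.145, 0, 0, 0, 0],
    [0.07, 0.2, 0, 0, 0, 0],
    [0.07, 0.255, 0, 0, 0, 0],
    [0.07, 0.31, 0, 0, 0, 0],
    [0.07, 0.365, 0, 0, 0, 0],
    [0.065, 0.42, 0, 0, 0, 0],
    [0.05, 0.465, 0, 0, 0, 0],
    [0.041, 0.484, 0, 0, 0, 0],
    [0.041, 0.484, 0, 0, 0, 0],
    [0.041, 0.484, 0, 0, 0, 0],
  ],
  jaw=255,
)

```text
t: 28.32
tool_pos: [0.5221, 0.3584, 0.1984]
orientation: [-0.122, -3.138, 0.002]
force: [0.1, -0.2, 0.7]
opening: 0.0008
gripper_force: 0.0
```

Run:
```python
from h import *
st,R=where(); print(here()); c=W2S(v,st['tool_pos'])
im=robot.read_camera('wrist')
for d in robot.outline_of('wrist','knob')[:2]: print(d['conf'],d['pixel'])
i=(im.max(2)<40).astype(np.uint8); i[230:]=0
n,l,s,ce=cv2.connectedComponentsWithStats(i); print([(a.tolist(),b.round().tolist()) for a,b in zip(s[1:],ce[1:]) if a[4]>100])
for th in (1.4,1.5,1.57,1.65,1.75): print(th,wp(S2W(v,knob(th)),st['tool_pos'],R).round())
for th in np.linspace(1.6,-.03,22):
    k=knob(th); f=np.pi/4+th; D=.018; off=max(.015,D/np.tan(f)+.006/np.sin(f))
    p=np.array([-.107,k[1]+.014+off,k[2]-D-.024]); print(th.round(2),((p-c)*[-1,1,-1]).round(3).tolist())
```

```text
(28.325, array([-110.8,  389.9,  198.4]), array([-0.1, -0.1,  0. ]), array([ 0.1, -0.2,  0.7]), 0.0007828287568952433)
0.85 [122.6, 256.4]
[([174, 180, 31, 30, 726], [189.0, 194.0])]
1.4 [164. 199.]
1.5 [177. 196.]
1.57 [185. 194.]
1.65 [194. 192.]
1.75 [203. 189.]
1.6 [-0.004, -0.034, 0.118]
1.52 [-0.004, -0.04, 0.112]
1.44 [-0.004, -0.047, 0.106]
1.37 [-0.004, -0.055, 0.1]
1.29 [-0.004, -0.063, 0.095]
1.21 [-0.004, -0.071, 0.091]
1.13 [-0.004, -0.08, 0.088]
1.06 [-0.004, -0.089, 0.085]
0.98 [-0.004, -0.098, 0.083]
0.9 [-0.004, -0.107, 0.081]
0.82 [-0.004, -0.116, 0.081]
0.75 [-0.004, -0.126, 0.081]
0.67 [-0.004, -0.135, 0.081]
0.59 [-0.004, -0.144, 0.083]
0.51 [-0.004, -0.153, 0.085]
0.44 [-0.004, -0.162, 0.088]
0.36 [-0.004, -0.171, 0.091]
0.28 [-0.004, -0.177, 0.095]
0.2 [-0.004, -0.183, 0.1]
0.13 [-0.004, -0.188, 0.106]
0.05 [-0.004, -0.192, 0.112]
-0.03 [-0.004, -0.195, 0.118]
```

Request:
carry_out(
  rows=[
    [-0.004, 0, 0.06, 0, 0, 0],
    [-0.004, 0, 0.11, 0, 0, 0],
    [-0.004, -0.02, 0.118, 0, 0, 0],
    [-0.004, -0.034, 0.118, 0, 0, 0],
    [-0.004, -0.047, 0.106, 0, 0, 0],
    [-0.004, -0.063, 0.095, 0, 0, 0],
    [-0.004, -0.08, 0.088, 0, 0, 0],
    [-0.004, -0.098, 0.083, 0, 0, 0],
    [-0.004, -0.116, 0.081, 0, 0, 0],
    [-0.004, -0.135, 0.081, 0, 0, 0],
    [-0.004, -0.135, 0.081, 0, 0, 0],
  ],
)

```text
t: 29.8
tool_pos: [0.5157, 0.2222, 0.1176]
orientation: [-0.124, -3.138, 0.002]
force: [0.1, 0.6, -1.1]
opening: 0.0008
gripper_force: 0.0
```

```bash
cat > kn.py <<'E'
from h import *
st,R=where(); print(here()); im=robot.read_camera('wrist')
i=(im.max(2)<40).astype(np.uint8); i[250:]=0
n,l,s,ce=cv2.connectedComponentsWithStats(i); print([(a.tolist(),b.round().tolist()) for a,b in zip(s[1:],ce[1:]) if a[4]>100])
for th in (0,.05,.1,.2,.4,.6,.8,1.): print(th,wp(S2W(v,knob(th)),st['tool_pos'],R).round(),wp(S2W(v,tip(th)),st['tool_pos'],R).round())
E
python3 kn.py
```

```text
(29.8, array([-106.6,  253.5,  117.6]), array([-0.1, -0.1, -0.1]), array([ 0.1,  0.6, -1.1]), 0.0007975867524138284)
[([173, 222, 52, 28, 1181], [199.0, 237.0])]
0 [107. 224.] [-53. 262.]
0.05 [111. 226.] [-68. 270.]
0.1 [115. 228.] [-84. 279.]
0.2 [125. 233.] [-118.  299.]
0.4 [153. 241.] [-201.  356.]
0.6 [190. 246.] [-308.  449.]
0.8 [233. 248.] [-454.  612.]
1.0 [276. 245.] [-660.  931.]
```

Request:
carry_out(
  rows=[
    [0, -0.009, 0.002, 0, 0, 0],
    [0, -0.018, 0.004, 0, 0, 0],
    [0, -0.027, 0.007, 0, 0, 0],
    [0, -0.036, 0.01, 0, 0, 0],
    [0, -0.042, 0.014, 0, 0, 0],
    [0, -0.048, 0.019, 0, 0, 0],
    [0, -0.053, 0.025, 0, 0, 0],
    [0, -0.057, 0.031, 0, 0, 0],
    [0, -0.057, 0.031, 0, 0, 0],
  ],
)

```text
t: 30.98
tool_pos: [0.5113, 0.167, 0.0866]
orientation: [-0.122, -3.138, 0.001]
force: [0.0, 0.8, -0.5]
opening: 0.0005
gripper_force: 0.0
```

```bash
python3 kn.py
```

```text
(30.975, array([-106.6,  198.2,   86.6]), array([-0. , -0.1,  0. ]), array([ 0. ,  0.8, -0.5]), 0.0004915036523421018)
[([166, 226, 55, 24, 1011], [194.0, 239.0])]
0 [178. 244.] [-27. 279.]
0.05 [184. 248.] [-43. 289.]
0.1 [191. 251.] [-59. 300.]
0.2 [207. 258.] [-95. 326.]
0.4 [247. 269.] [-185.  403.]
0.6 [297. 277.] [-315.  545.]
0.8 [351. 280.] [-536.  854.]
1.0 [401. 276.] [-1081.  1858.]
```

Request:
carry_out(
  rows=[
    [0, -0.004, 0.003, 0, 0, 0],
    [0, -0.008, 0.005, 0, 0, 0],
    [0, -0.01, 0.005, 0, 0, 0],
    [0, -0.01, 0.005, 0, 0, 0],
  ],
)

```text
t: 31.52
tool_pos: [0.5111, 0.1572, 0.0824]
orientation: [-0.122, -3.139, 0.001]
force: [0.4, 0.3, 0.2]
opening: 0.0005
gripper_force: 0.2
```

Request:
carry_out(
  rows=[
    [0, -0.002, 0, 0, 0, 0],
    [0, -0.004, 0, 0, 0, 0],
    [0, -0.004, 0, 0, 0, 0],
  ],
)

```text
t: 31.9
tool_pos: [0.5113, 0.1549, 0.0832]
orientation: [0.121, 3.138, 0.004]
force: [-0.3, 6.9, 3.8]
opening: 0.0008
gripper_force: 3.6
```

```bash
python3 kn.py | head -5
```

```text
(31.9, array([-105.7,  186.1,   83.2]), array([0.1, 0.1, 0.1]), array([-0.3,  6.9,  3.8]), 0.0008232889724595228)
[([173, 221, 53, 29, 1242], [199.0, 237.0])]
0 [199. 246.] [-18. 281.]
0.05 [205. 249.] [-34. 291.]
0.1 [213. 253.] [-50. 302.]
```

Request:
carry_out(
  rows=[
    [0, -0.003, 0, 0, 0, 0],
    [0, -0.005, 0, 0, 0, 0],
    [0, -0.005, 0, 0, 0, 0],
  ],
)

```text
t: 32.33
tool_pos: [0.5118, 0.1535, 0.0843]
orientation: [0.119, 3.136, 0.013]
force: [-0.2, 22.8, 4.3]
opening: 0.0004
gripper_force: 11.3
```

```bash
python3 kn.py | head -5
```

```text
(32.325, array([-105.2,  184.8,   84.3]), array([0.5, 0.2, 0.1]), array([-0.2, 22.8,  4.3]), 0.0004236323756601917)
[([176, 219, 52, 31, 1282], [202.0, 236.0])]
0 [202. 244.] [-18. 280.]
0.05 [208. 248.] [-33. 290.]
0.1 [216. 251.] [-49. 301.]
```

23 N with the knob at the joint-0 position, so the bar is on its stop. Backing off and checking.

Request:
carry_out(
  rows=[
    [0, 0.02, 0, 0, 0, 0],
    [0, 0.05, -0.01, 0, 0, 0],
    [0.01, 0.06, -0.06, 0, 0, 0],
    [0.01, 0.06, -0.12, 0, 0, 0],
    [-0.03, 0.02, -0.15, 0, 0, 0],
    [-0.07, -0.04, -0.17, 0, 0, 0],
    [-0.09, -0.1, -0.17, 0, 0, 0],
    [-0.09, -0.15, -0.17, 0, 0, 0],
    [-0.09, -0.18, -0.17, 0, 0, 0],
    [-0.09, -0.18, -0.17, 0, 0, 0],
    [-0.09, -0.18, -0.17, 0, 0, 0],
  ],
)

```text
t: 33.75
tool_pos: [0.5861, -0.0373, 0.2521]
orientation: [-0.122, -3.139, -0.0]
force: [-1.2, 0.1, 0.1]
opening: 0.0006
gripper_force: 0.0
```

```bash
python3 look.py | grep -v top
python3 - <<'E'
from h import *
st,R=where(); im=robot.read_camera('wrist'); cv2.imwrite('pics/w10.png',cv2.resize(im[:,:,::-1],(768,576)))
for th in (0,.05,.1): print(th,(1.5*wp(S2W(v,tip(th)),st['tool_pos'],R)).round(),(1.5*wp(S2W(v,knob(th)),st['tool_pos'],R)).round())
E
```

```text
(33.75, array([-16.1,   0.4, 252.1]), array([ 0., -0.,  0.]), array([-1.2,  0.1,  0.1]), 0.0005899379900209601)
wrist footpeg 0.91 [20. 91.] [ 32. 116.] [[4.0, 149.0], [4.0, 33.0], [36.0, 33.0], [36.0, 149.0]]
wrist footpeg 0.61 [-209.  294.] [15. 48.] [[-216.0, 318.0], [-216.0, 270.0], [-201.0, 270.0], [-201.0, 318.0]]
0 [316. 228.] [609. 135.]
0.05 [314. 231.] [619. 135.]
0.1 [313. 234.] [628. 134.]
```

View pics/w10.png

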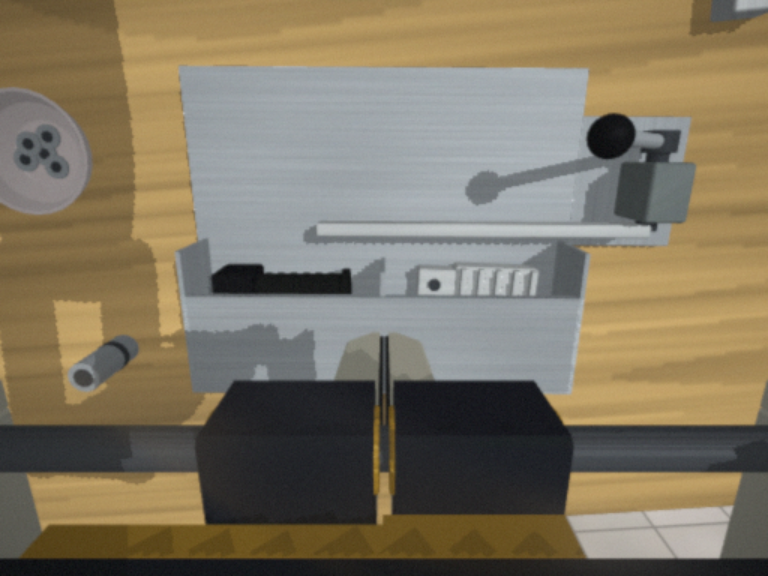

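The bar lies level across the mouth, with its tip at (318,230) against (316,228) predicted for joint 0 and the knob at (611,136). Throttle (282,280) and footpeg (478,282) each sit in their own bay behind the bar. Dish and socket haven't been touched.

```bash
python3 -c "
from plant import robot
print(robot.close_job())"
```

```text
the job is handed in; nothing more can be done
None
```

The job is handed in at about 34 s of the 66 s allowed: the bar is back down level on its stop, with the throttle grip in the right bay and the footpeg in the left, both behind it; the dish, socket and case were never touched, and no verdict came back.

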